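Index the jar-filling table to the open jar

ROBOT

A 7-joint arm with a two-finger parallel gripper is mounted at the origin on the work surface. World frame = base frame: x ahead of the robot, y to its left, z up, the work surface at z = 0. Lengths are in m, angles in rad, forces in N, time in s.
With the tool pointing down it reaches from about 0.425 to 0.825 m from the base axis. Payload 3.6 kg.
Tool frame: the origin (TCP) lies where the fingers leave the gripper's body, on its centre line; the fingertips stand 73 mm ahead of it and the grasp point (between the pads) lies 54 mm ahead of it; x points along the fingers, y is the direction in which the jaws open and shut, and the axes are right-handed (so a half turn about x gives the same grasp; the last joint's range is limited). The gripper opens to 85 mm and grips with 20 to 120 N. Pads are 22 mm wide; open, the fingers measure 114 mm over their backs; the gripper's body (76 mm by 85 mm) begins 54 mm behind the grasp point. The pads swing forward as they close: fully open they stand 13 mm farther back than shut.
Start: joints at [1.091, 0.615, -0.013, 1.423, 0.008, 1.103, -0.04], TCP at [0.284, -0.584, 0.304] pointing down, gripper open.
Joint ranges: [-3.12, 3.12], [-0.3, 2.06], [-1.34, 1.32], [0.26, 2.42], [-1.36, 4.5], [0.01, 1.98], [-2.84, 2.84]. Speed limits (rad/s): [2.79, 2.79, 3.14, 3.14, 3.14, 3.14, 3.14].

INTERFACE

Orientations are given as a unit quaternion [x, y, z, w].
In Python, from station import arm, snapshot, camera_info, ticket gives the robot as it stands. Calls block until the motion is done:
- arm.movep(position, orientation): joint-space move of the TCP to a pose.
- arm.line_to(position, velocity=0.15, ori=None): straight line of the TCP; ori=None keeps the orientation; velocity is the mean speed in m/s.
- arm.move_j(angles): joint-space move.
- arm.move_gripper(opening, effort=None): opening from 0.0 (shut) to 1.0 (fully open); effort is the grip in N (None keeps the last); returns when the fingers have stopped.
- arm.pause(seconds).
- arm.ik(position, orientation): joint angles nearest the present ones, or None.
- snapshot(name): name is "side" or "top" or "wrist"; returns the picture (480x640x3 uint8, blue, green, red); there is no depth.
- camera_info(name): a dict with "fx", "fy", "cx", "cy" (pixels), "R" (3x3) and "t" (3): a world point X has camera coordinates R X + t; the wrist camera has in their place "T_tool_cam" (4x4, takes a point from camera to tool coordinates, whose origin is the TCP and whose axes are the tool frame's). Camera axes: x right, y down, z forward; pixel columns grow to the right and rows downward; lengths in m; the calibration is good to about 2 mm. A picture is of the moment at which its call begins: read the wrist's pose just before it. camera_info takes no time and is no camera call.
A pose or a line that the arm cannot do raises arm.MotionError and nothing moves.
- ticket.finish_job(): hands the job in, once; it reports no verdict.
Readings, each from a call of its own:
- arm.read_time(): time.
- arm.read_joint_positions(): joint angles.
- arm.read_dq(): joint speeds.
- arm.read_effort(): joint torques, N m.
- arm.read_tool_pos(): TCP position.
- arm.read_eef_rot(): TCP orientation.
- arm.read_ft_force(): force on the tool from outside, world axes, zero at the start.
- arm.read_wrist_torque(): the same for the moment, N m.
- arm.read_opening(): opening from 0.0 (shut) to 1.0 (fully open).
Only numpy, scipy, OpenCV 4.12 (cv2) and the standard library are available. Lean on these libraries where they do the work, as an engineer would, in place of code of your own. Each camera call takes 0.05 s, during which the arm holds its last target.

TASK

Bring the one open, unlidded jar under the filling spout: with a fingertip press the sprung plunger knob of the jar-filling table fully in, keep it pressed while you carry it round to turn the table to the next hole, the way that brings the open jar under the spout, then let the knob spring back up so that the table is locked there. Go one hole and no further, and not the wrong way first. Do not touch or lift any jar, leave the other things on the worktop where they are, and finish with the hand clear.

Things in the scene. Friction and masses are not known exactly. Their poses are not given: they have to be found in the camera images.
- housing: fixed grey round housing, 360 mm across, 80 mm high; origin on its vertical axis at worktop height, x axis towards the spout (away from the robot, give or take 30 degrees). Its top carries an inward aluminium lip (z 70 to 80 mm) with eight index holes: open slots 18 mm wide, 45 degrees apart
- axis (a point): centre of the upper face of the aluminium turntable (300 mm across, lying inside the housing), on its vertical axis, 45 mm above the worktop
- cap (a point): centre of the dish floor of the plunger's black knob, on the turntable 118 mm from the axis, at the start opposite the spout; moves with the knob. Knob 62 mm across; dish 54 mm wide, 5 mm deep, its floor 130 mm above the worktop when up. Pressing straight down takes about 3.5 N at first, 7 N fully down. A shut gripper pressing in the dish carries the table round (under 2 N sideways)
- plunger (a joint): how far the knob is down, m: 0 up (the taper-topped 14 mm pin on its outward arm sits in a hole of the lip and locks the table), 0.020 down on its stop. From 0.012 the pin is under the lip and the table is free. Let go within 5 mm (0.03 rad) of a hole, the pin springs into it; between holes it rubs under the lip and stays down at about 0.012
- turntable (a joint): turn of the table from its start, rad, positive anticlockwise seen from above; 0 at the start hole, +0.785 and -0.785 at the next holes to either side (play about 0.01). It stays where it is left, with light friction
- spout (a point): tip of the fixed steel filling spout, 150 mm above the worktop, 100 mm from the axis. It hangs from an arm at 200 mm with a white hopper on top (up to 285 mm), on a column outside the housing, beyond the turntable as seen from the robot
- open_jar: the open jar without lid: white plastic, 56 mm across, 75 mm high, origin at the centre of its underside. It stands in a shallow ring pocket of the turntable 100 mm from the axis, one station (45 degrees) to the left or the right of the spout, and rides round with the table; do not touch it
- tub0: a lidded jar: white plastic tub with grey screw lid, 56 mm across, 85 mm high, origin at the centre of its underside, in a pocket of the turntable 100 mm from the axis; do not touch it
- tub1: a lidded jar: white plastic tub with grey screw lid, 56 mm across, 85 mm high, origin at the centre of its underside, in a pocket of the turntable 100 mm from the axis; do not touch it
- tub2: a lidded jar: white plastic tub with grey screw lid, 56 mm across, 85 mm high, origin at the centre of its underside, in a pocket of the turntable 100 mm from the axis; do not touch it
- tub3: a lidded jar: white plastic tub with grey screw lid, 56 mm across, 85 mm high, origin at the centre of its underside, in a pocket of the turntable 100 mm from the axis; do not touch it
- amber_bottle: bystander: amber bottle with black cap, 60 mm across, 145 mm high, standing on the worktop; origin at its underside
- big_tub: bystander: larger white tub with white lid, 84 mm across, 105 mm high; origin at its underside
- balm_pot: bystander: low amber pot with black lid, 60 mm across, 50 mm high; origin at its underside
- lid_a: bystander: loose black jar lid lying flat, 60 mm across, 12 mm thick
- spatula: bystander: hand spatula lying flat, 240 mm long, up to about 25 mm high
Things that resemble listed ones, but are neither listed nor needed, are in the scene too. What is shaped like the open_jar but green or red is not meant.

How it is judged:
By the outcome, as a careful person would: the job done as asked, in the order asked, and still so for the second after the job is handed in, with the robot touching nothing.
It also fails if it takes over 40 s, if anything falls off the work surface, if the arm or the gripper's body presses on something with over 40 N, if the wrist force passes 120 N, or if a joint passes its speed limit or range.

## Working session

There is one attempt and no reset: what is moved stays moved. The work goes in short steps, each a Python script; the robot and the scene stay as the last script left them, time stands still between calls to the robot, and variables do not carry over. Pictures are saved under pics/ and viewed, and the job is handed in when it is done.

```bash
mkdir -p pics; ls
python3 - <<'E'
from station import arm, snapshot, camera_info
import cv2
for n in ("side","top","wrist"):
    cv2.imwrite(f"pics/{n}0.png",snapshot(n)); print(n,camera_info(n))
print(arm.read_time(),arm.read_tool_pos(),arm.read_eef_rot(),arm.read_ft_force())
E
```

```text
pics
side {'fx': 608.1339237226682, 'fy': 608.1339237226682, 'cx': 321.18430335239583, 'cy': 240.9531685737365, 'R': array([[-0.72073516, -0.69293864, -0.01941297],
       [-0.48121073,  0.52027919, -0.70551102],
       [ 0.49897601, -0.49914487, -0.70843302]]), 't': array([0.41439369, 0.35295552, 1.52819192])}
top {'fx': 588.8825432436814, 'fy': 588.8825432436814, 'cx': 322.5006281204002, 'cy': 240.97657932669156, 'R': array([[ 0.01611066, -0.99953634,  0.02583689],
       [-0.99151409, -0.01930443, -0.12855798],
       [ 0.12899714, -0.02354648, -0.99136537]]), 't': array([-0.01716718,  0.55813701,  1.54392027])}
wrist {'fx': 407.6781844526345, 'fy': 407.6781844526345, 'cx': 322.91003732011677, 'cy': 240.3361006968221, 'T_tool_cam': array([[-1.60371691e-04, -3.02062716e-01,  9.53288041e-01,
        -6.99436294e-02],
       [ 9.99999724e-01,  6.43266736e-04,  3.72058107e-04,
        -4.60093290e-05],
       [-7.25603369e-04,  9.53287838e-01,  3.02062529e-01,
        -7.73628897e-02],
       [ 0.00000000e+00,  0.00000000e+00,  0.00000000e+00,
         1.00000000e+00]])}
0.15 [ 0.28418555 -0.58407903  0.30299867] [-0.68889323 -0.1594489   0.68921715 -0.15805661] [-0.377202   -0.24494822 -0.69206514]
```

View pics/side0.png

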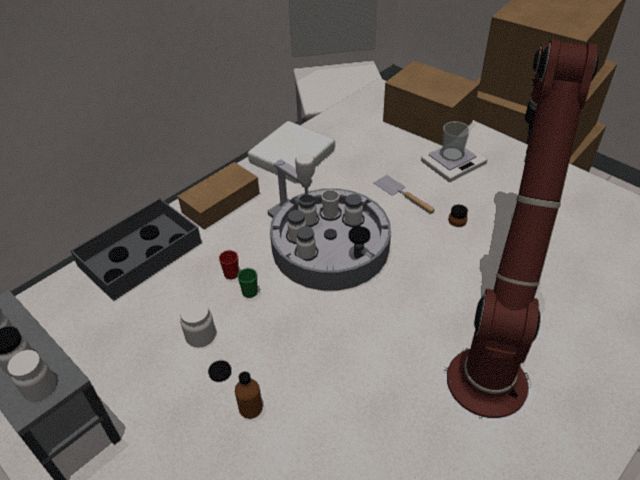

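View pics/top0.png

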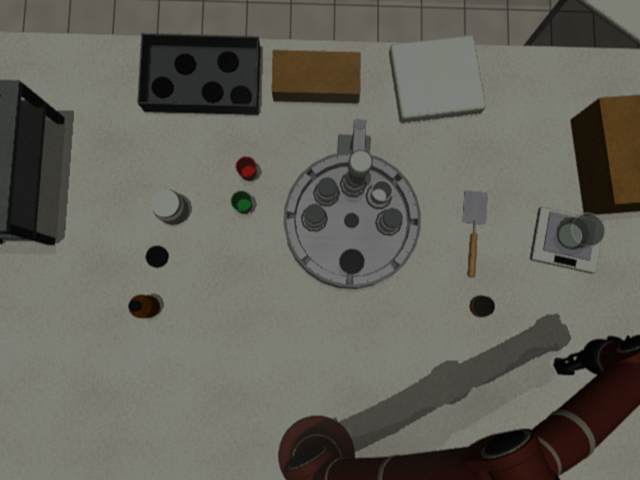

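The side view shows the table at about (330,235), with the knob at (359,236). In the top view the knob is at (351,261), the spout and hopper at about (357,165), an open-looking jar at (379,194) and the lidded jars at (326,190), (352,182), (315,216) and (389,220). Next I'll crop in close.

Run:
```python
import cv2,numpy as np
a=cv2.imread("pics/top0.png")[140:300,270:435]; b=cv2.imread("pics/side0.png")[145:295,255:405]
f=lambda i:cv2.convertScaleAbs(cv2.resize(i,(800,600) if 0 else (580,580),interpolation=cv2.INTER_CUBIC),alpha=1.5)
cv2.imwrite("pics/ct.png",f(a));cv2.imwrite("pics/cs.png",f(b))
```

```text
(no output)
```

View pics/ct.png

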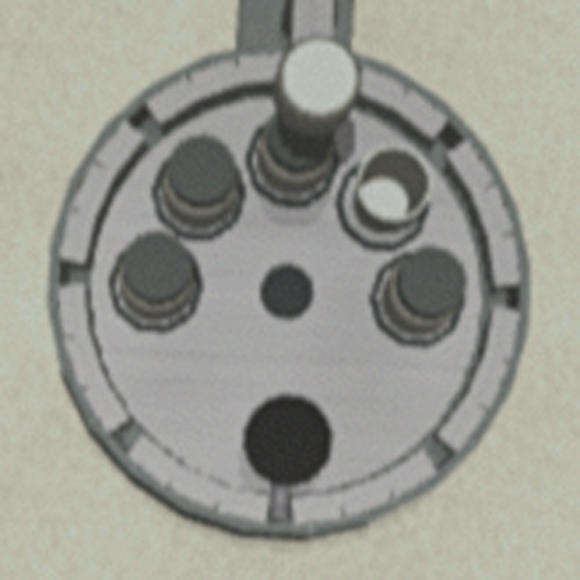

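View pics/cs.png

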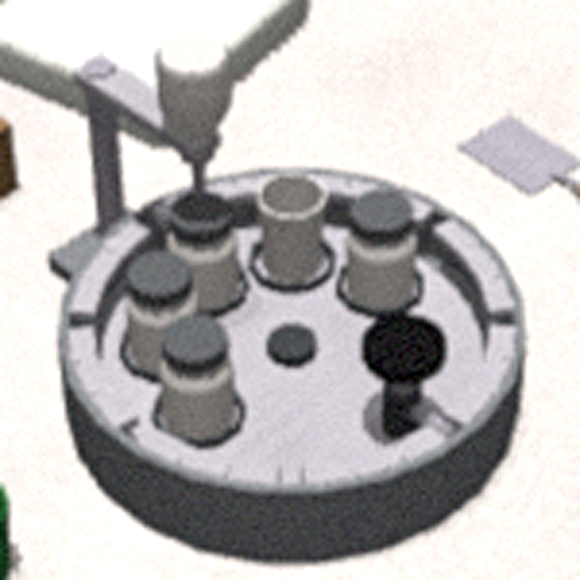

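The open jar is clear: top view (379,194), one station to the right of the spout (-y). Possible mix-ups are the green cup (243,202), the red cup (247,168) and the lidded jars. For the knob, they are the hub (351,221) and the black lid (157,256). The open jar has to go anticlockwise, so the knob starts nearest the robot and moves toward -y. Next I'll triangulate.

```bash
cat > h.py <<'E'
import numpy as np, cv2
from scipy.optimize import least_squares
from station import camera_info
CI={n:camera_info(n) for n in("side","top")}
def proj(n,X):
    c=CI[n]; p=np.atleast_2d(X)@c["R"].T+c["t"]
    return np.c_[c["fx"]*p[:,0]/p[:,2]+c["cx"],c["fy"]*p[:,1]/p[:,2]+c["cy"]]
def tri(obs):
    f=lambda X:np.concatenate([(proj(n,X)[0]-uv) for n,uv in obs])
    r=least_squares(f,[.55,0,.1]); return r.x,r.fun
def ray(n,uv,z):
    c=CI[n]; d=c["R"].T@np.array([(uv[0]-c["cx"])/c["fx"],(uv[1]-c["cy"])/c["fy"],1]); o=-c["R"].T@c["t"]
    return o+d*(z-o[2])/d[2]
E
python3 - <<'E'
from h import *
def blob(n,win,th):
    im=cv2.imread(f"pics/{n}0.png").max(axis=2); x0,x1,y0,y1=win
    m=(im[y0:y1,x0:x1]<th).astype(np.uint8)
    k,l,s,c=cv2.connectedComponentsWithStats(m); 
    return [(s[i].tolist(),(c[i]+[x0,y0]).tolist()) for i in range(1,k) if s[i][4]>20]
for n,w,th in (("top",(332,372,243,280),45),("side",(340,385,220,265),35),("top",(340,364,210,232),85),("side",(320,340,226,244),90)):
    print(n,blob(n,w,th))
# refine knob as ellipse centre in side: print min row patch
im=cv2.imread("pics/side0.png").max(axis=2); print(im[222:262:2,344:376:2])
E
```

```text
top [([8, 7, 24, 24, 444], [351.39864864864865, 261.1373873873874])]
side [([9, 5, 21, 33, 381], [358.56955380577426, 238.25459317585302])]
top [([4, 3, 15, 15, 183], [351.07650273224044, 220.0])]
side [([4, 3, 13, 11, 114], [330.0263157894737, 234.07894736842104])]
[[ 51  65  75  81  79  74  80  81  65  34 128 144 146 144 146 123]
 [103  28  41  62  68  67  66  47  35 119 151 149 143 148 149 149]
 [145 129 105  39  29  28  18  14  55  99 122 151 150 148 151 147]
 [139 143 145 144  35  21  14  12  12  13  11  64 128 151 142 147]
 [146 147 142  41  11  22  18  12   9  24  22  10  42 147 140 147]
 [140 144 106  13  12  24  15  18  26  15  11  21   7 108 148 140]
 [138 146  91  15  22  17  19  13  24  15  24  16   0  94 143 148]
 [144 146  95  11  19  29   7   8  23  21  19  17  15  96 144 143]
 [145 143 114  13  10  19  20  23  22  11  19  20  17 115 142 140]
 [146 142 151  60   6  17  14  27  18  29  12   0  51 146 140 144]
 [139 144 144 143  77  11  16   0   3  13  19  82 135 140 143 142]
 [145 145 143 144 147  65  35  35  36  31 110 147 141 143 143 141]
 [143 145 143 149 118  43  37  49  44  22 110 146 143 142 143 143]
 [144 147 146 109  88  37  19  20  23  18  69  98 141 144 143 141]
 [147 144 137  85  90  29  21   2  27  57  71  76  96 143 144 147]
 [145 149 130  86  82  24  17  22  35  59  69 109  98 103 136 145]
 [142 151 132  76  81  23  20  30  16  29  79 115 129 103  61 105]
 [142 147 139  86  75  36  12  15  26  87 141 147 116 108  79  99]
 [147 145 145 135  73  70  47  76 135 153 143 150 148 109 103  79]
 [143 145 146 146 134 116 134 148 141 148 150 147 124 104  71  42]]
```

Run:
```python
from h import *
K,r=tri([("top",(351.4,261.1)),("side",(359.3,235.0))]); print("knob",K,r)
H,r=tri([("top",(351.1,220.0)),("side",(330.0,234.0))]); print("hub",H,r)
d=K[:2]-H[:2]; print(np.linalg.norm(d),np.degrees(np.arctan2(-d[1],-d[0])))
print("knob@z.133",ray("top",(351.4,261.1),.133),ray("side",(359.3,235.),.133))
print("hub@.05",ray("top",(351.1,220.0),.05),ray("side",(330,234.),.05))
print("openjar rim@.075",ray("top",(381,188.5),.075))
# housing top rim outline overlay
im=cv2.imread("pics/top0.png"); im2=cv2.imread("pics/side0.png")
a=np.linspace(0,2*np.pi,200); 
c=H[:2]
for n,i in(("top",im),("side",im2)):
    for R,z in((.18,.08),):
        p=proj(n,np.c_[c[0]+R*np.cos(a),c[1]+R*np.sin(a),0*a+z]); cv2.polylines(i,[np.int32(p*16)],True,(0,0,255),1,shift=4)
    k=K if 0 else None
    p=proj(n,np.c_[K[0]+.031*np.cos(a),K[1]+.031*np.sin(a),0*a+.135]); cv2.polylines(i,[np.int32(p*16)],True,(0,255,0),1,shift=4)
o=np.hstack([cv2.resize(im[140:300,270:435],(400,400)),cv2.resize(im2[145:295,255:405],(400,400))]); cv2.imwrite("pics/ov.png",cv2.convertScaleAbs(o,alpha=1.4))
```

```text
knob [ 0.49690477 -0.07864813  0.12727981] [-0.02919878 -0.03835824  0.05410067  0.00421102]
hub [ 0.61498187 -0.08228443  0.04989308] [-0.09342612 -0.12069114  0.17166633  0.01830652]
0.11813308035603355 -1.7639260997067172
knob@z.133 [ 0.49625748 -0.07830138  0.133     ] [ 0.49329637 -0.07409897  0.133     ]
hub@.05 [ 0.61464191 -0.08253025  0.05      ] [ 0.61534233 -0.08191074  0.05      ]
openjar rim@.075 [ 0.69678489 -0.15936571  0.075     ]
```

View pics/ov.png

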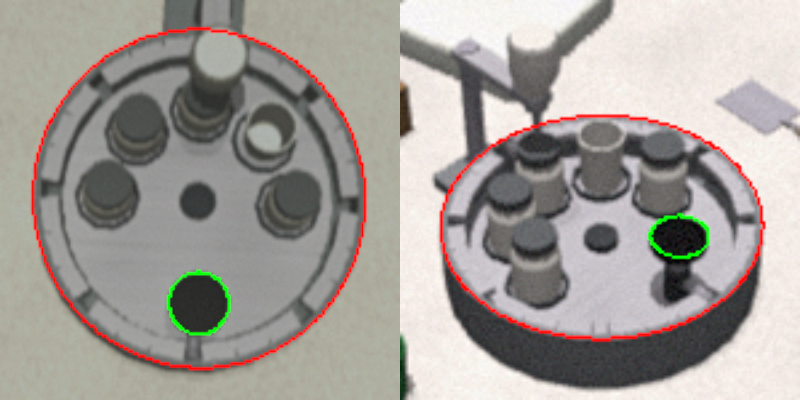

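Housing fit and knob-to-axis radius (118.1 mm against 118 given) agree. Axis is (0.615,-0.082), and the spout lies at -1.8°. Next is the approach.

```bash
cat >> h.py <<'E'
AX=np.array([.615,-.0823]); PH=np.radians(180-1.76); RK=.118
def knob(th,z): return [AX[0]+RK*np.cos(PH+th),AX[1]+RK*np.sin(PH+th),z]
E
python3 - <<'E'
from h import *
from scipy.spatial.transform import Rotation as Ro
from station import arm
R=Ro.from_quat(arm.read_eef_rot()).as_matrix(); print(R.round(3))
for a in (-30,-10,0,10,30):
  for s in (1,-1):
    zz=np.array([s*np.cos(np.radians(a)),s*np.sin(np.radians(a)),0]); x=np.array([0,0,-1.]); q=Ro.from_matrix(np.c_[x,np.cross(zz,x),zz]).as_quat()
    for th in (0,.785):
        j=arm.ik(knob(th,.2),q); print(a,s,th,None if j is None else np.round(j,2))
E
```

```text
[[-0.001  0.438 -0.899]
 [ 0.002 -0.899 -0.438]
 [-1.    -0.002  0.   ]]
-30 1 0 [ 0.49  0.59 -0.57  1.95  0.47  0.73  0.69]
-30 1 0.785 [ 0.61  0.65 -0.55  1.82  0.45  0.8   0.88]
-30 -1 0 [-0.01  0.54  0.18  1.97 -0.15  0.65 -1.83]
-30 -1 0.785 [ 0.13  0.6   0.19  1.83 -0.16  0.73 -1.68]
-10 1 0 [ 0.53  0.6  -0.63  1.95  0.52  0.75  0.99]
-10 1 0.785 [ 0.65  0.67 -0.63  1.81  0.51  0.83  1.17]
-10 -1 0 [ 0.06  0.53  0.07  1.97 -0.06  0.65 -1.57]
-10 -1 0.785 [ 0.2   0.59  0.1   1.83 -0.08  0.72 -1.41]
0 1 0 [ 0.55  0.61 -0.67  1.95  0.54  0.76  1.14]
0 1 0.785 [ 0.67  0.68 -0.66  1.81  0.54  0.84  1.32]
0 -1 0 [ 0.09  0.53  0.03  1.96 -0.02  0.65 -1.43]
0 -1 0.785 [ 0.23  0.59  0.05  1.83 -0.04  0.72 -1.27]
10 1 0 [ 0.57  0.62 -0.7   1.95  0.57  0.77  1.29]
10 1 0.785 [ 0.69  0.69 -0.7   1.81  0.57  0.86  1.46]
10 -1 0 [ 0.12  0.53 -0.02  1.96  0.01  0.65 -1.3 ]
10 -1 0.785 [ 0.25  0.59  0.01  1.83 -0.01  0.72 -1.13]
30 1 0 [ 0.8   0.81 -1.15  1.94  0.89  1.02  1.32]
30 1 0.785 [ 0.9   0.87 -1.15  1.81  0.9   1.1   1.51]
30 -1 0 [ 0.18  0.53 -0.1   1.96  0.08  0.65 -1.02]
30 -1 0.785 [ 0.3   0.59 -0.07  1.83  0.06  0.73 -0.84]
```

```bash
cat >> h.py <<'E'
from scipy.spatial.transform import Rotation as Ro
Q=Ro.from_matrix(np.array([[0,0,1],[0,1,0],[-1,0,0]],float)).as_quat()
E
python3 - <<'E'
from h import *
from station import arm,snapshot
t=arm.read_time()
arm.move_gripper(0.0); print(arm.read_time()-t,arm.read_opening())
arm.movep(knob(0,.270),Q); print(arm.read_time(),arm.read_tool_pos(),knob(0,.27),arm.read_ft_force())
for n in("wrist","side","top"): cv2.imwrite(f"pics/{n}1.png",snapshot(n))
o=np.hstack([cv2.resize(cv2.imread("pics/wrist1.png"),(400,300)),cv2.resize(cv2.imread("pics/side1.png")[120:300,240:480],(400,300))]);cv2.imwrite("pics/o1.png",cv2.convertScaleAbs(o,alpha=1.5))
E
```

```text
0.7666999999999999 0.0019431541123224186
2.9 [ 0.49715774 -0.07999425  0.26985602] [np.float64(0.49705566701484216), np.float64(-0.0786758702167002), 0.27] [0.53441315 0.62630033 0.02820987]
```

View pics/o1.png

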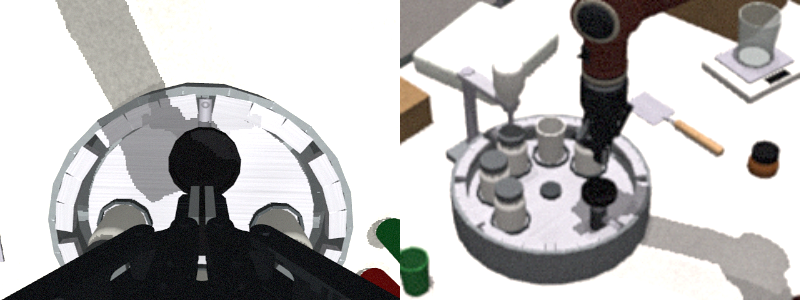

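The wrist view shows the knob disc centred at about (328,256) full-scale and the pin at the near slot (328,170). The side view shows the shut fingers above the knob. I'll cross-check the knob position from the wrist picture.

Run:
```python
from h import *
from station import arm
c=camera_info("wrist"); T=c["T_tool_cam"]
im=cv2.imread("pics/wrist1.png").max(axis=2)
# knob outline: left/right/top extents
m=im<60
for r in range(205,300,8):
    xs=np.where(m[r,240:420])[0]+240; print(r,xs.min() if len(xs) else None,xs.max() if len(xs) else None,end="; ")
p=np.array([0.49715774,-0.07999425,0.26985602]); R=Ro.from_quat(Q).as_matrix()
a=np.linspace(0,2*np.pi,72)
Ti=np.linalg.inv(T)
def pw(X):
    t=(np.atleast_2d(X)-p)@R; k=t@Ti[:3,:3].T+Ti[:3,3]; return np.c_[c["fx"]*k[:,0]/k[:,2]+c["cx"],c["fy"]*k[:,1]/k[:,2]+c["cy"]]
k=knob(0,.135); o=pw(np.c_[k[0]+.031*np.cos(a),k[1]+.031*np.sin(a),0*a+.135])
print("\npred knob x",o[:,0].min(),o[:,0].max(),"y",o[:,1].min(),o[:,1].max())
print(arm.read_tool_pos(),Ro.from_quat(arm.read_eef_rot()).as_matrix().round(3).tolist())
```

```text
205 311 344; 213 294 360; 221 286 367; 229 279 374; 237 276 378; 245 272 381; 253 270 383; 261 270 384; 269 270 383; 277 272 382; 285 275 378; 293 279 374; 
pred knob x 267.31694273764083 383.0500522927733 y 205.52307278960942 314.0405474135567
[ 0.49711568 -0.07962412  0.26987566] [[-0.0, 0.002, 1.0], [-0.0, 1.0, -0.002], [-1.0, -0.0, -0.0]]
```

The wrist picture agrees to about 1 mm. Now I'll press.

Run:
```python
from h import *
from station import arm,snapshot
f0=np.array(arm.read_ft_force())
arm.line_to(knob(0,.208),.1); print(arm.read_time(),np.array(arm.read_ft_force())-f0)
for z in (.203,.200,.196,.192,.188,.186,.184,.182,.180):
    arm.line_to(knob(0,z),.03); f=np.array(arm.read_ft_force())-f0
    print(z,np.round(arm.read_tool_pos(),4),f.round(2),round(arm.read_time(),2))
    if f[2]>14: break
```

```text
3.8167 [ 1.43100034  1.04654731 -0.31216017]
0.203 [ 0.4971 -0.0787  0.2031] [ 0.75 -0.1   0.86] 4.13
0.2 [ 0.4973 -0.0787  0.2003] [-0.01  0.4   3.65] 4.38
0.196 [ 0.4974 -0.0787  0.1962] [0.7  0.74 5.14] 4.67
0.192 [ 0.4974 -0.0787  0.1923] [ 0.32 -0.91  5.72] 4.95
0.188 [ 0.4973 -0.0787  0.1883] [0.04 0.5  6.32] 5.23
0.186 [ 0.4973 -0.0787  0.1864] [-0.68  1.    7.56] 5.48
0.184 [ 0.4973 -0.0786  0.1845] [0.75 0.33 7.42] 5.73
0.182 [ 0.4973 -0.0786  0.1827] [0.08 0.81 8.36] 5.98
0.18 [ 0.4973 -0.0781  0.1825] [-4.24  0.71 20.54] 6.23
```

It bottomed out on its stop at TCP z of about 0.1826 (20 mm of travel). Now I'll carry it anticlockwise.

Run:
```python
from h import *
from station import arm,snapshot
arm.line_to(knob(0,.181),.03); print(arm.read_ft_force())
for th in np.linspace(0,np.pi/4,8)[1:]:
    arm.line_to(knob(th,.181),.06); p=arm.read_tool_pos()
    print(round(th,3),(p-np.array(knob(th,.181))).round(4),np.round(arm.read_ft_force(),1),round(arm.read_time(),2))
for n in("wrist","side","top"): cv2.imwrite(f"pics/{n}2.png",snapshot(n))
o=np.hstack([cv2.resize(cv2.imread("pics/top2.png")[140:300,270:435],(400,400)),cv2.resize(cv2.imread("pics/side2.png")[145:295,255:405],(400,400))]);cv2.imwrite("pics/o2.png",cv2.convertScaleAbs(o,alpha=1.5))
```

```text
[-2.8548191  -0.59687296 13.47553504]
0.112 [ 0.0008 -0.0003  0.0016] [-1.9 -0.9 13.3] 6.85
0.224 [ 0.0012 -0.0004  0.0016] [-0.8 -0.9 10.8] 7.22
0.337 [ 0.0015 -0.0004  0.0016] [-0.5 -0.5 11.9] 7.58
0.449 [ 0.0017 -0.0004  0.0016] [ 0.7 -0.6 11.1] 7.95
0.561 [ 0.0019 -0.0003  0.0016] [ 0.6 -0.5 10.2] 8.32
0.673 [ 0.002  -0.0002  0.0016] [ 1.  -0.5  9.4] 8.68
0.785 [ 0.002  -0.0001  0.0017] [ 1.  -0.9  9.4] 9.05
```

View pics/o2.png

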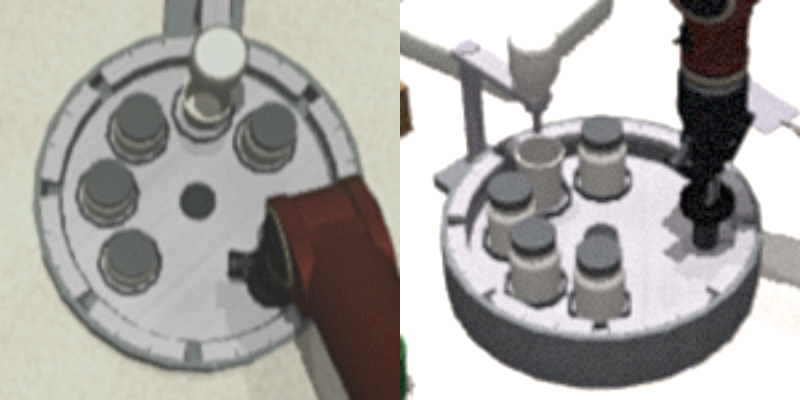

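View pics/wrist2.png

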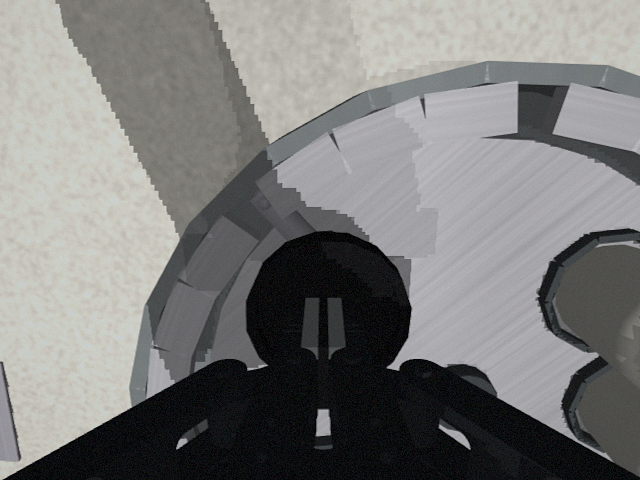

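The open jar is now under the spout and the pin in the wrist view (290,215) looks near a slot. I'll measure the residual angle by matching jars at stations that were occupied both before and after.

Run:
```python
from h import *
a=cv2.imread("pics/top0.png",0);b=cv2.imread("pics/top2.png",0)
def m(A,B,u,v,h=15,s=6,w=None):
    t=A[v-h:v+h,u-h:u+h]; S=B[v-h-s:v+h+s,u-h-s:u+h+s]
    r=cv2.matchTemplate(cv2.resize(S,None,fx=8,fy=8,interpolation=3),cv2.resize(t,None,fx=8,fy=8,interpolation=3),cv2.TM_CCOEFF_NORMED)
    _,q,_,l=cv2.minMaxLoc(r); return np.array(l)/8-s,round(q,3)
for n,(u,v) in dict(tubL=(316,217),tubUL=(327,191),housing=(290,217)).items():
    d,q=m(a,b,u,v); 
    X0=ray("top",(u,v),.1);X1=ray("top",(u+d[0],v+d[1]),.1); r=X0[:2]-AX; dd=X1[:2]-X0[:2]
    print(n,d,q,"dtheta err",(r[0]*dd[1]-r[1]*dd[0])/(r@r))
```

```text
tubL [ 0. -1.] 0.958 dtheta err -0.02777305242544708
tubUL [0. 0.] 0.942 dtheta err 0.0
housing [0. 0.] 0.989 dtheta err -0.0
```

Run:
```python
from h import *
from station import arm
p=arm.read_tool_pos(); R=Ro.from_quat(arm.read_eef_rot()).as_matrix(); c=camera_info("wrist"); T=np.linalg.inv(c["T_tool_cam"])
def pw(X):
    k=((np.atleast_2d(X)-p)@R)@T[:3,:3].T+T[:3,3]; return np.c_[c["fx"]*k[:,0]/k[:,2]+c["cx"],c["fy"]*k[:,1]/k[:,2]+c["cy"]]
im=cv2.imread("pics/wrist2.png"); x0,y0,s=180,120,5
cr=cv2.resize(im[y0:y0+110,x0:x0+150],None,fx=s,fy=s,interpolation=2); cr=cv2.convertScaleAbs(cr,alpha=2)
raw=cr.copy()
def pl(P,col): cv2.polylines(cr,[np.int32((pw(P)-[x0,y0])*s)],False,col,1)
for th,col in((np.pi/4,(0,0,255)),):
    an=PH+th; e=np.array([np.cos(an),np.sin(an),0]); n=np.array([-e[1],e[0],0]); A=np.r_[AX,0]
    for sg in(-.009,.009): pl([A+e*.14+n*sg+[0,0,.08],A+e*.178+n*sg+[0,0,.08]],col)
cv2.imwrite("pics/w2.png",cr)
```

```text
(no output)
```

View pics/w2.png

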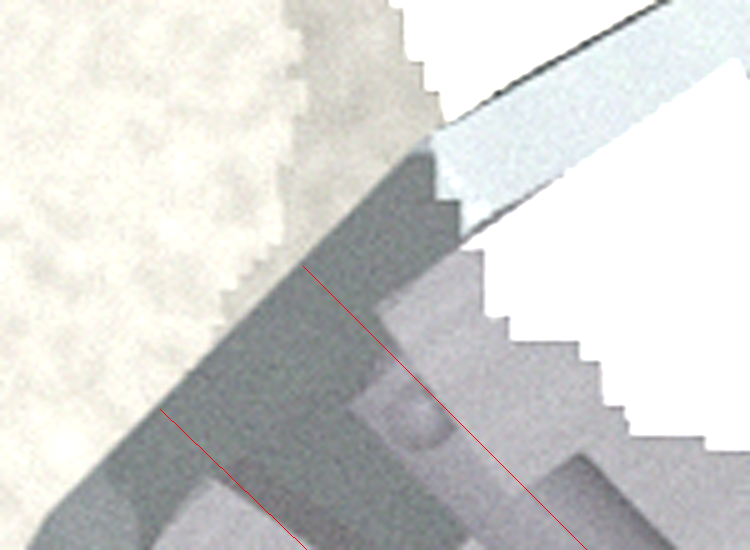

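Run:
```python
from h import *
from station import arm
c=camera_info("wrist"); T=c["T_tool_cam"]
def rw(uv,z,p,R):
    d=R@(T[:3,:3]@np.array([(uv[0]-c["cx"])/c["fx"],(uv[1]-c["cy"])/c["fy"],1])); o=p+R@T[:3,3]; return o+d*(z-o[2])/d[2]
def pol(X):
    v=X[:2]-AX; a=np.arctan2(v[1],v[0])-PH; return np.linalg.norm(v).round(4),round((a+np.pi)%(2*np.pi)-np.pi,4)
p=np.array(arm.read_tool_pos()); R=Ro.from_quat(arm.read_eef_rot()).as_matrix(); print(p,pol(p))
for z in(.05,.055,.06,.065,.07): print(z,"pin now",pol(rw((263.6,203),z,p,R)))
# left & right lip corners of the slot, z=.08
for uv in((224,216),(256,181)): print("lip corner",pol(rw(uv,.08,p,R)))
p1=np.array([0.4971,-0.0797,0.26985]);R1=Ro.from_quat(Q).as_matrix()
im=cv2.imread("pics/wrist1.png"); cv2.imwrite("pics/w1.png",cv2.resize(im[130:220,270:390],None,fx=6,fy=6))
for z in(.07,.075,.08,.085): print(z,"pin start",pol(rw((328,170),z,p1,R1)))
```

```text
[ 0.53089637 -0.16306882  0.18264602] (np.float64(0.1166), np.float64(0.7959))
0.05 pin now (np.float64(0.1606), np.float64(0.7917))
0.055 pin now (np.float64(0.1609), np.float64(0.7836))
0.06 pin now (np.float64(0.1612), np.float64(0.7754))
0.065 pin now (np.float64(0.1616), np.float64(0.7673))
0.07 pin now (np.float64(0.1619), np.float64(0.7593))
lip corner (np.float64(0.1705), np.float64(0.8433))
lip corner (np.float64(0.1717), np.float64(0.7193))
0.07 pin start (np.float64(0.1583), np.float64(-0.0073))
0.075 pin start (np.float64(0.159), np.float64(-0.0067))
0.08 pin start (np.float64(0.1597), np.float64(-0.0062))
0.085 pin start (np.float64(0.1604), np.float64(-0.0057))
```

View pics/w1.png

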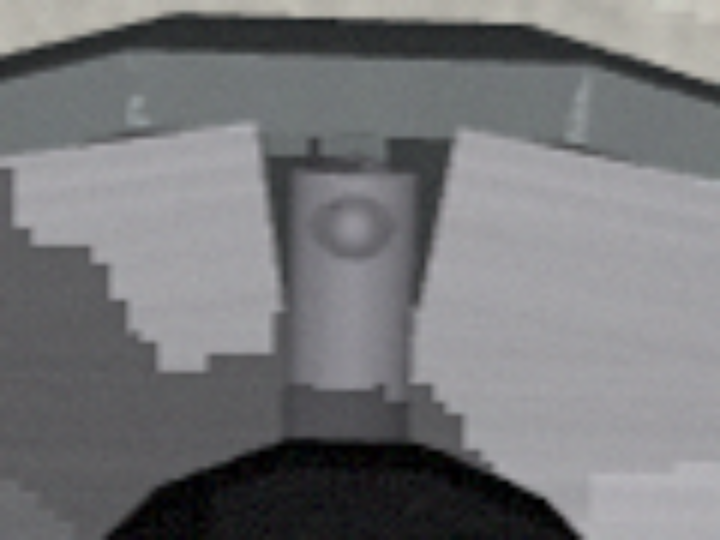

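The pin reads about 0.772 rad and the slot centre about 0.780, so it is well inside the ±0.03 window. I'll nudge it a hair and release straight up.

Run:
```python
from h import *
from station import arm,snapshot
th=np.pi/4+.007
arm.line_to(knob(th,.181),.03)
for z in (.186,.190,.194,.198,.202,.206):
    arm.line_to(knob(th,z),.04); print(z,np.round(arm.read_tool_pos(),4),np.round(arm.read_ft_force(),1),round(arm.read_time(),2))
arm.line_to(knob(th,.29),.12)
cv2.imwrite("pics/wrist3.png",snapshot("wrist"))
arm.movep([.42,-.40,.33],Q); print(arm.read_time(),arm.read_tool_pos())
for n in("side","top"): cv2.imwrite(f"pics/{n}3.png",snapshot(n))
o=np.hstack([cv2.resize(cv2.imread("pics/top3.png")[140:300,270:435],(400,400)),cv2.resize(cv2.imread("pics/side3.png")[145:295,255:405],(400,400))]);cv2.imwrite("pics/o3.png",cv2.convertScaleAbs(o,alpha=1.5))
```

```text
0.186 [ 0.531  -0.1631  0.1873] [0.8 0.6 6.8] 9.72
0.19 [ 0.5308 -0.163   0.1912] [1.2 0.9 5.2] 9.97
0.194 [ 0.5306 -0.1629  0.1951] [2.6 1.7 4.1] 10.22
0.198 [ 0.5298 -0.1636  0.1984] [ 1.4 -0.3  3.7] 10.47
0.202 [ 0.5293 -0.1639  0.202 ] [0.9 0.3 3.5] 10.72
0.206 [ 0.5287 -0.1642  0.2054] [-0.  -0.2 -0.6] 10.97
12.9 [ 0.42118773 -0.39786625  0.32986558]
```

View pics/o3.png

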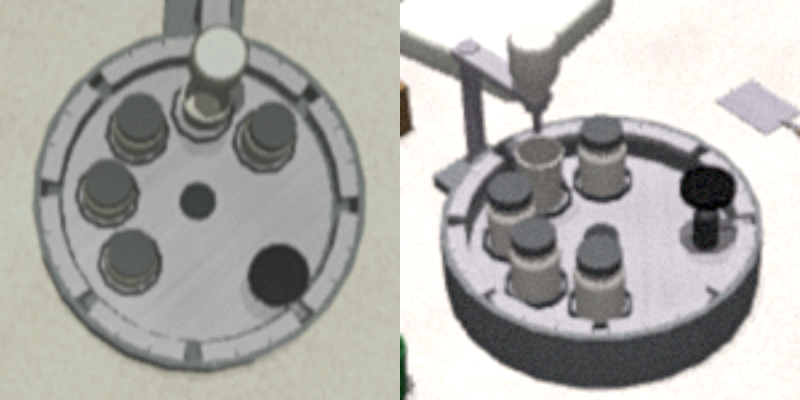

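View pics/wrist3.png

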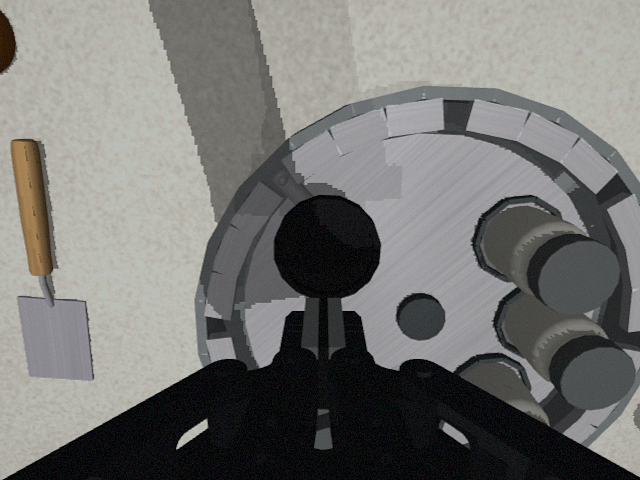

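View pics/top3.png

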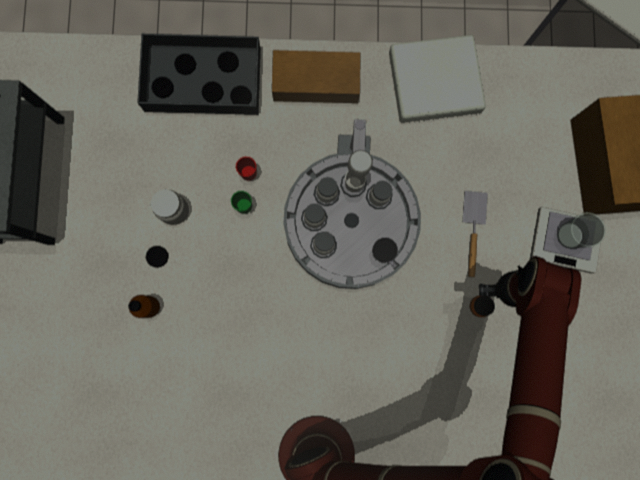

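The force stayed on the finger up to TCP z 0.202, so the knob followed to full height. The open jar sits under the spout and the other things are unmoved. I'll check the knob height from the two views.

Run:
```python
from h import *
im=cv2.imread("pics/top3.png").max(axis=2); m=(im[233:270,365:410]<45).astype(np.uint8); k,l,s,c=cv2.connectedComponentsWithStats(m); i=1+s[1:,4].argmax(); ct=c[i]+[365,233]; print(s[i],ct)
sd=cv2.imread("pics/side3.png").max(axis=2); mm=sd[200:245,345:395]<40
for r in range(0,30,1):
    x=np.where(mm[r])[0]; print(200+r,(345+x.min(),345+x.max()) if len(x) else None,end=" ")
for z in(.113,.123,.135):
    a=np.linspace(0,6.28,90); kk=knob(.785,z); q=proj("side",np.c_[kk[0]+.031*np.cos(a),kk[1]+.031*np.sin(a),0*a+z]); print("\npred z",z,q.min(0),q.max(0),proj("top",knob(.785,z)))
X=ray("top",ct,.133)[:2]-AX; print("angle if up",(np.arctan2(X[1],X[0])-PH)%(2*np.pi),np.hypot(*X))
x0,y0=250,150; w=cv2.imread("pics/wrist3.png")[y0:y0+80,x0:x0+100]; cv2.imwrite("pics/w3.png",cv2.convertScaleAbs(cv2.resize(w,None,fx=7,fy=7),alpha=2))
```

```text
[  8   5  24  24 455] [384.51868132 249.76263736]
200 (np.int64(347), np.int64(353)) 201 (np.int64(346), np.int64(368)) 202 (np.int64(346), np.int64(367)) 203 (np.int64(346), np.int64(365)) 204 (np.int64(351), np.int64(365)) 205 (np.int64(355), np.int64(364)) 206 (np.int64(359), np.int64(365)) 207 (np.int64(359), np.int64(369)) 208 (np.int64(363), np.int64(374)) 209 (np.int64(362), np.int64(376)) 210 (np.int64(362), np.int64(377)) 211 (np.int64(361), np.int64(379)) 212 (np.int64(361), np.int64(379)) 213 (np.int64(361), np.int64(379)) 214 (np.int64(360), np.int64(379)) 215 (np.int64(360), np.int64(379)) 216 (np.int64(360), np.int64(379)) 217 (np.int64(360), np.int64(379)) 218 (np.int64(361), np.int64(379)) 219 (np.int64(361), np.int64(379)) 220 (np.int64(362), np.int64(378)) 221 (np.int64(363), np.int64(378)) 222 (np.int64(365), np.int64(377)) 223 (np.int64(366), np.int64(373)) 224 (np.int64(366), np.int64(372)) 225 (np.int64(366), np.int64(373)) 226 (np.int64(366), np.int64(373)) 227 (np.int64(365), np.int64(373)) 228 (np.int64(365), np.int64(373)) 229 (np.int64(365), np.int64(373)) 
pred z 0.113 [359.46548667 211.42264451] [380.53704072 225.77383733] [[384.09217745 249.68533051]]

pred z 0.123 [359.55112723 208.93425668] [380.70656821 223.28143398] [[384.60269554 249.23640706]]

pred z 0.135 [359.65479591 205.92233261] [380.91178708 220.26400496] [[385.22433195 248.68977185]]
angle if up 0.7612050281226681 0.11883214377795487
```

View pics/w3.png

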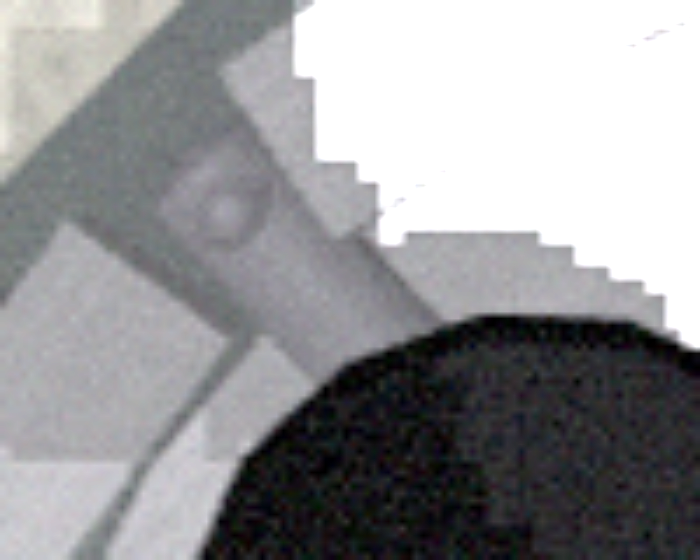

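Run:
```python
from h import *
a=np.linspace(0,6.28,90)
for z in(.123,.135):
    kk=knob(0,z); q=proj("side",np.c_[kk[0]+.031*np.cos(a),kk[1]+.031*np.sin(a),0*a+z]); print("start pred",z,q.min(0),q.max(0))
for f,u,v0 in(("side0",359,218),("side3",370,198)):
    im=cv2.imread(f"pics/{f}.png").max(axis=2).astype(int); print(f,v0,im[v0:v0+32,u-3:u+4].mean(1).round().tolist())
# synth model fit: knob 3D from both views, best (theta,z) for dark disc top edge & extents
for n,o in(("start",[("top",(351.4,261.14)),("side",(359.3,235.0))]),("end",[("top",(384.52,249.76)),("side",(369.7,214.9))])):
    X,r=tri(o); v=X[:2]-AX; print(n,X,r.round(2),(np.arctan2(v[1],v[0])-PH)%(2*np.pi))
```

```text
start pred 0.123 [348.369656   228.47665061] [370.21316834 243.81266717]
start pred 0.135 [348.42160806 225.45966862] [370.37323908 240.79481253]
side0 218 [76.0, 79.0, 79.0, 77.0, 67.0, 58.0, 65.0, 65.0, 46.0, 16.0, 15.0, 18.0, 16.0, 20.0, 19.0, 18.0, 18.0, 20.0, 16.0, 20.0, 19.0, 19.0, 20.0, 13.0, 6.0, 14.0, 34.0, 46.0, 42.0, 30.0, 24.0, 24.0]
side3 198 [148.0, 124.0, 89.0, 73.0, 99.0, 131.0, 142.0, 131.0, 102.0, 50.0, 11.0, 18.0, 16.0, 21.0, 16.0, 18.0, 16.0, 17.0, 24.0, 16.0, 19.0, 20.0, 21.0, 10.0, 5.0, 9.0, 42.0, 51.0, 44.0, 33.0, 24.0, 19.0]
start [ 0.49682499 -0.07862245  0.12734685] [-0.04 -0.05  0.07  0.01] 6.282793639902974
end [ 0.52773778 -0.16146427  0.12924474] [-0.24 -0.32  0.46  0.03] 0.7674964974597387
```

Run:
```python
from station import arm,ticket
print(arm.read_time(),arm.read_ft_force()); print(ticket.finish_job())
```

```text
13.0 [-0.61675106 -0.31663502  0.24336873]
the job is handed in; nothing more can be done
None
```

The open jar is now under the filling spout, with the table turned one hole anticlockwise and locked there. I handed the job in at 13.0 s with the hand clear; no verdict was reported.

- **Pressing and turning:** I pressed the knob fully in with the shut gripper, about 20 mm down onto its stop. I kept it pressed with about 9–14 N through the 45° turn, then lifted straight up.
- **Knob back up:** The finger still felt about 3.5 N up to full height, so the knob followed it all the way. Two-view measurements put the knob at 0.129 m at the end, against 0.127 m at the start.
- **Pin in the hole:** The wrist picture shows the pin sitting in the next slot.
- **Turn angle:** The pictures gave about 0.77 rad (0.761–0.767) against the nominal 0.785. The pin sits toward the start side of its slot, so I put the difference down to the stated play (about 0.01) plus pixel error. My angle check by matching jar positions was too coarse to use (1 pixel is about 0.03 rad).
- **Other things:** In the final top view everything else on the worktop is where it was. No jar was touched.

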